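# Clamp the case and start the marking run

## Task

Set the marking station going, using only closed fingers to press: first push the raised hold-down bar on the jig all the way down over the silver case, then push the raised half of the big rocker on the extractor switch box fully down so that it stays over, and then press the large round start button fully in and let it come back up. Do not press the small square stop key, do not pick anything up, and leave the case in the jig and the loose things on the bench where they are.

Things in the scene. Friction and masses are not known exactly. Their poses are not given: they have to be found in the camera images.
- jig: Fixed aluminium jig plate, 150 x 110 x 12 mm, with dark locating rails up to 20 mm high round a flat silver case and two dark hinge cheeks up to 38 mm high at its +x end. Origin at the centre of its underside; x along the 150 mm length towards the hinge, z up. It is fixed to the bench, but stands at different places and turned up to 0.35 rad; it, the switch box and the start box may be in any left-to-right order.
- clamp_hinge (a point): Middle of the hinge axis of the hold-down bar, at (62, 0, 26.5) mm in the jig frame; the axis runs along the jig's y.
- clamp (a joint): Angle (rad) of the steel hold-down bar, a flat bar 36 mm wide, 5 mm thick, 95 mm long from its hinge. 0 = all the way down: level, pointing along the jig's -x, its upper face 29 mm above the bench and 2 mm clear above the case; it grows as the bar rises about the hinge. It starts at 0.6 to 0.9, free end up. A stiff hinge: it stays where it is left, and needs about 3 N down at 45 mm from the hinge; hard stop at 0.
- clamp_tip (a point): Middle of the free end edge of the hold-down bar, on its upper face, 95 mm from the hinge; it moves with the bar.
- case_mid (a point): Centre of the loose silver aluminium case, 100 x 60 x 10 mm, 0.12 kg, lying flat in the jig between the rails, 2 mm play each way; long side along the jig's x.
- switchbox: Fixed dark blue extractor switch box, 110 x 80 x 45 mm, with one large grey V-shaped rocker in its top. Origin at the centre of its underside, x along the 110 mm length and along the rocker, z up. Turned up to 0.35 rad.
- rocker (a joint): Angle (rad) of the rocker, pivot across the box along its y at 49 mm above the bench over the box's centre, each half 28 mm long and 34 mm wide, 8 mm thick. 0 = off, as at the start: the half towards the box's -x is level and the half towards +x stands up at 0.44. 0.44 = on: the +x half is pressed level, its upper face 53 mm above the bench, and the -x half stands up. It stays where it is left; about 3 N at the outer end moves it; hard stops at both ends.
- rocker_pad (a point): Point on the upper face of the rocker half that is raised at the start, 20 mm out from the pivot, midway across; it moves with the rocker and is the spot to press.
- startbox: Fixed dark blue start box, 90 x 150 x 50 mm high, with the large round start button towards its +y end and the small square stop key towards its -y end, both black in steel collars. Origin at the centre of its underside, y along the 150 mm length, z up. Turned up to 0.35 rad.
- start (a joint): Travel (m) of the large round start button, 42 mm across: 0 = up, 0.008 = fully in. A spring brings it back; about 6 N fully in.
- start_top (a point): Centre of the upper face of the start button, 74 mm above the bench when up; its collar's rim is 62 mm above the bench and 58 mm across.
- stop (a joint): Travel (m) of the small square stop key, 24 x 24 mm: 0 = up, 0.006 = fully in. Not to be pressed.
- stop_top (a point): Centre of the upper face of the stop key, 68 mm above the bench, 78 mm from the start button's centre.
- stack: Loose bystander: a stack of four silver cases in one piece, 100 x 60 x 40 mm, on the bench beyond the work. Origin at the centre of its underside.
- lenscap: Loose bystander: black round lens cap, 60 mm across, 14 mm high, to the robot's left of the work. Origin at the centre of its underside.
- driver: Loose bystander: screwdriver lying on the bench to the robot's right of the work. Origin at its underside.
- jar: Loose bystander: small jar, 48 mm across, 70 mm high, on the bench beyond the work. Origin at the centre of its underside.
Mind the look-alikes: they are no part of the job. What is shaped like the switchbox but turquoise is not meant. What is shaped like the startbox but red is not meant.

How it is judged:
By the outcome, as a careful person would: the job done as asked, in the order asked, and still so for the second after the job is handed in, with the robot touching nothing.
It also fails if it takes over 64 s, if anything falls off the work surface, if the arm or the gripper's body presses on something with over 40 N, if the wrist force passes 120 N, or if a joint passes its speed limit or range.

## Robot

A 6-joint arm with a two-finger parallel gripper is mounted at the origin on the work surface. World frame = base frame: x ahead of the robot, y to its left, z up, the work surface at z = 0. Lengths are in m, angles in rad, forces in N, time in s.
With the tool pointing down it reaches from about 0.375 to 0.9 m from the base axis. Payload 3.1 kg.
Tool frame: the origin (TCP) lies at the very end of the fingers, on their centre line; the grasp point (between the pads) lies 19 mm behind it; z points along the fingers, y is the direction in which the jaws open and shut (so a half turn about z gives the same grasp; the last joint's range is limited). The gripper opens to 85 mm and grips with 20 to 120 N. Pads are 22 mm wide; open, the fingers measure 114 mm over their backs; the gripper's body (76 mm by 85 mm) begins 54 mm behind the grasp point. The pads swing forward as they close: fully open they stand 13 mm farther back than shut.
Start: joints at [-1.29, 0.527, 1.433, -0, 1.181, -0.178], TCP at [0.277, -0.56, 0.231] pointing down, gripper open.
Joint ranges: [-3.08, 3.08], [-0.75, 2.2], [0.22, 2.44], [-1.43, 4.57], [0, 2.65], [-2.85, 2.85]. Speed limits (rad/s): [2.79, 2.79, 3.14, 3.14, 3.14, 3.14].

## Interface

Orientations are given as a unit quaternion [x, y, z, w].
In Python, from station import manip gives the robot as it stands.
- The arm moves only by the tool send_rows, never from a script. Its argument "motion" is a list of rows, each an object with "gripper": the finger opening in mm, from 0 to 85.4; "travel": the shift along the tool's x, y, z in mm, a list of three; "rotation": the turn, a rotation vector about the tool's x, y, z in degrees, a list of three. In form: [{"gripper": gripper, "travel": [x, y, z], "rotation": [ax, ay, az]}, ...]. A call has 1 to 12 rows; each row shifts and turns the commanded pose from where the row before left it, along the tool's axes as they then stand; what a row does not reach is not made up. A row lasts 1/12 s, in which the tool goes at most 41.7 mm and 7.16 degrees, less where a joint would pass 70% of its speed; a pose out of reach is approached as far as the arm can. A call is refused whole if a number of a shift passes 41.7 or a number of a turn 7.16, either way. A call with a gripper value outside its range is refused whole. The fingers move at their own pace and stop on an object; "newtons" is the grip in N (left out, the last holds). Time passes only in rows, so rows that do not move let the fingers close. It gives the time, the measured TCP pose, the force and the opening at its end, in the units of the state.
- manip.sense(): the state, without advancing time (a new reading comes with each control period).
- manip.snapshot(name): name is "scene" or "top" or "wrist"; returns the picture (420x560x3 uint8, red, green, blue); there is no depth.
- manip.calibration(name): a dict with "fx", "fy", "cx", "cy" (pixels), "k1" (the pictures are not rectified: a ray, as slopes to the right and down, at radius r is drawn at 1 + k1 r^2 times it, then the intrinsics apply), "cam_to_world" (4x4, takes a point from camera to world coordinates). Camera axes: x right, y down, z forward; pixel columns grow to the right and rows downward; lengths in m; the calibration is good to about 2 mm. A picture is of the moment at which its call begins: read the wrist's pose just before it. calibration takes no time and is no camera call; for the wrist camera it gives the pose at the moment of the call.
- manip.sign_off(): hands the job in, once; it reports no verdict.
The state is a dict: "t": time; "q": joint angles; "qd": joint speeds; "tau": joint torques, N m; "tcp_pos": TCP position; "tool_rot": TCP orientation; "force": force on the tool from outside, world axes, zero at the start; "ft_torque": the same for the moment, N m; "finger_gap": opening from 0.0 (shut) to 1.0 (fully open).
Only numpy, scipy, OpenCV 4.12 (cv2) and the standard library are available. Lean on these libraries where they do the work, as an engineer would, in place of code of your own. Each camera call takes 0.05 s, during which the arm holds its last target. There are 200 camera calls.

## Working session

There is one attempt and no reset: what is moved stays moved. The work goes in short steps, Python scripts to look and compute and a tool call to move; the robot and the scene stay as the last step left them, time stands still between calls to the robot, and variables do not carry over. Pictures are saved under pics/ and viewed, about 8 in all and at most 12, crops included, and the job is handed in when it is done.

Besides the shell and the picture viewer there is one more tool, called after "Call:" as name(argument=value, ...), one argument or row to a line, values as JSON. send_rows: Moves the arm, as the interface text tells. Its arguments: {"type":"object","properties":{"motion":{"type":"array","items":{"type":"object","properties":{"gripper":{"type":"number"},"travel":{"type":"array","items":{"type":"number"}},"rotation":{"type":"array","items":{"type":"number"}}}}},"newtons":{"type":"number"}},"required":["motion"]}

```bash
mkdir -p pics
cat > h.py <<'E'
import numpy as np, cv2
from station import manip
def snap(n,f):
    c=manip.calibration(n); im=manip.snapshot(n); cv2.imwrite(f'pics/{f}.png',cv2.cvtColor(im,cv2.COLOR_RGB2BGR)); return im,c
def ray(c,u,v):
    K=np.array([[c['fx'],0,c['cx']],[0,c['fy'],c['cy']],[0,0,1.]])
    p=cv2.undistortPoints(np.array([[[u,v]]],float),K,np.array([c['k1'],0,0,0.]))[0,0]
    T=np.array(c['cam_to_world']); return T[:3,3],T[:3,:3]@np.array([p[0],p[1],1])
def at(c,u,v,z):
    o,d=ray(c,u,v); return o+d*(z-o[2])/d[2]
def proj(c,P):
    T=np.array(c['cam_to_world']); p=T[:3,:3].T@(np.array(P)-T[:3,3]); x,y=p[0]/p[2],p[1]/p[2]; s=1+c['k1']*(x*x+y*y)
    return np.round([c['fx']*x*s+c['cx'],c['fy']*y*s+c['cy']],1)
E
python3 - <<'E'
from h import *
a,c=snap('top','top0'); b,_=snap('scene','sc0')
print(c); s=manip.sense(); print(s['t'],s['tcp_pos'],s['tool_rot'],s['force'])
cv2.imwrite('pics/top0b.png',cv2.resize(cv2.imread('pics/top0.png'),(800,600),interpolation=cv2.INTER_CUBIC))
E
```

```text
{'fx': 437.0338158096352, 'fy': 437.0338158096352, 'cx': 273.9627213933855, 'cy': 209.83534834803, 'k1': -0.07869032431198471, 'cam_to_world': array([[ 0.0084555 , -0.99863063,  0.05162716,  0.42309697],
       [-0.99989152, -0.00906628, -0.01160785,  0.00551578],
       [ 0.01206002, -0.05152341, -0.99859897,  1.39887094],
       [ 0.        ,  0.        ,  0.        ,  1.        ]])}
0.1 [ 0.27720136 -0.55945426  0.23042556] [ 9.73691620e-01  2.27867643e-01 -4.73617332e-05 -9.81517976e-04] [ 0.77656491  0.59606631 -0.76949542]
```

View pics/top0b.png

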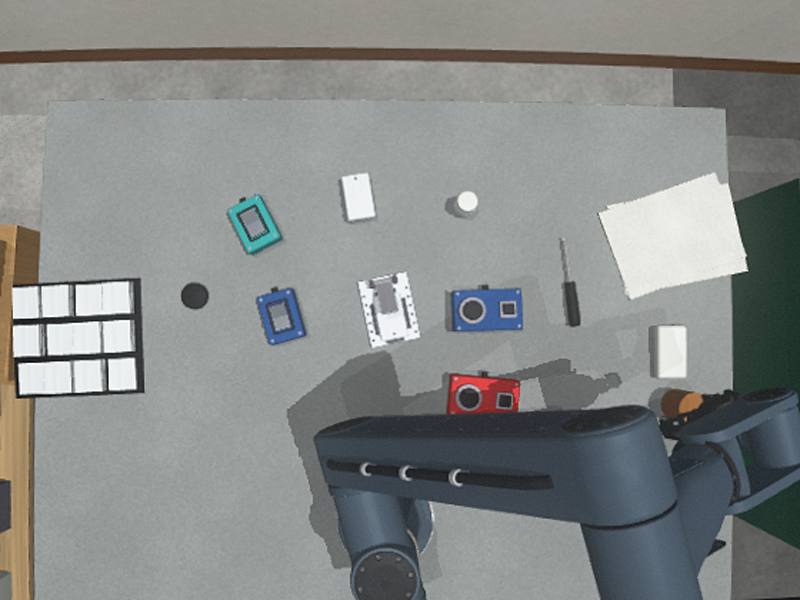

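View pics/sc0.png

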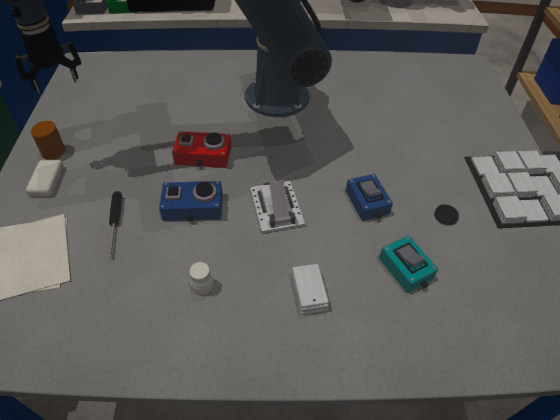

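Seen in the 800x600 top view: the blue switch box is at (282,316), with a turquoise look-alike at (253,223). The jig is at (390,308). The blue start box is at (487,309), with a red look-alike at (484,396). I choose the blue ones and check them in a close crop.

Run:
```python
from h import *
im=cv2.imread('pics/top0.png')[190:252,175:375]
cv2.imwrite('pics/crop1.png',cv2.resize(im,None,fx=4,fy=4,interpolation=cv2.INTER_CUBIC))
```

```text
(no output)
```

View pics/crop1.png

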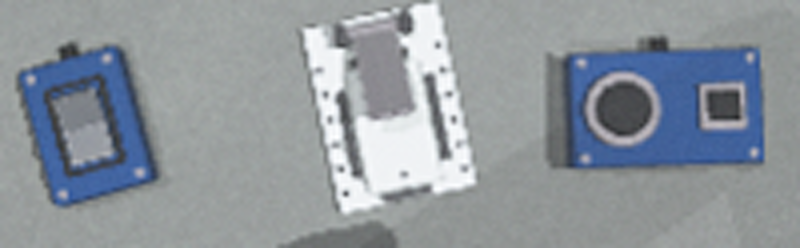

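```bash
cat > pose.py <<'E'
from h import *
c=manip.calibration('top')
def quad(pts,z):
    P=np.array([at(c,175+(u+.5)/4-.5,190+(v+.5)/4-.5,z)[:2] for u,v in pts]); return P
for n,pts,z,l in [('jig',[(303,28),(437,3),(477,185),(342,212)],.012,0),('sw',[(20,72),(122,46),(157,180),(60,205)],.045,0),('st',[(567,53),(760,46),(764,162),(568,166)],.05,0)]:
    P=quad(pts,z); m=P.mean(0); x=(P[0]+P[1]-P[2]-P[3])/2; y=(P[0]+P[3]-P[1]-P[2])/2
    print(n,m.round(4),'len',np.linalg.norm(x).round(4),np.linalg.norm(y).round(4),'yaw',np.arctan2(x[1],x[0]).round(3),np.arctan2(-y[0],y[1]).round(3))
print('start',quad([(623,108)],.0735)); print('stop',quad([(724,104)],.068))
E
python3 pose.py
python3 - <<'E'
from h import *
im=cv2.imread('pics/sc0.png')[160:240,150:400]
cv2.imwrite('pics/crop2.png',cv2.resize(im,None,fx=3.2,fy=3.2,interpolation=cv2.INTER_CUBIC))
E
```

```text
jig [ 0.4741 -0.0047] len 0.1487 0.1088 yaw 0.221 0.2
sw [0.4562 0.2279] len 0.1077 0.0797 yaw 0.291 0.26
st [ 0.4747 -0.2178] len 0.0888 0.1517 yaw 0.023 0.037
start [[ 0.47248729 -0.18174865]]
stop [[ 0.4764176  -0.26023027]]
```

View pics/crop2.png

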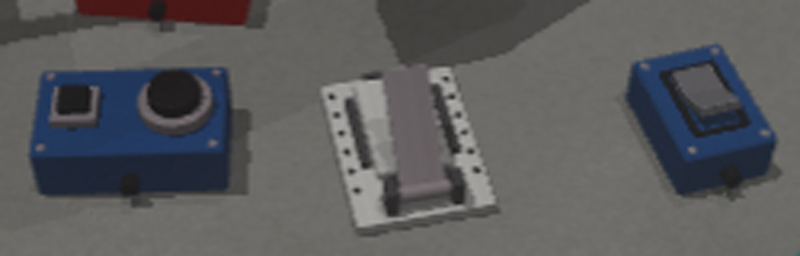

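The scene view (from the far side) shows the blue switch box's far half raised, at (700,90) in the crop, so its +x points away from the robot. The jig bar's free end is raised towards the robot. Now I close the fingers and move over the jig.

Call:
send_rows(
  motion=[
    {"gripper":0,"travel":[0,0,0],"rotation":[0,0,7.1]},
    {"gripper":0,"travel":[0,0,0],"rotation":[0,0,7.1]},
    {"gripper":0,"travel":[20.4,-31.3,5],"rotation":[0,0,0]},
    {"gripper":0,"travel":[20.4,-31.3,5],"rotation":[0,0,0]},
    {"gripper":0,"travel":[20.4,-31.3,5],"rotation":[0,0,0]},
    {"gripper":0,"travel":[20.4,-31.3,5],"rotation":[0,0,0]},
    {"gripper":0,"travel":[20.4,-31.3,5],"rotation":[0,0,0]},
    {"gripper":0,"travel":[20.4,-31.3,5],"rotation":[0,0,0]},
    {"gripper":0,"travel":[20.4,-31.3,5],"rotation":[0,0,0]},
  ],
  newtons=20,
)

```text
t: 0.85
tcp_pos: [0.371, -0.3139, 0.1959]
tool_rot: [0.994, 0.105, -0.0, -0.0]
force: [0.7, -0.2, 0.2]
finger_gap: 0.0
```

Call:
send_rows(
  motion=[
    {"gripper":0,"travel":[20.4,-31.3,5],"rotation":[0,0,0]},
    {"gripper":0,"travel":[20.4,-31.3,5],"rotation":[0,0,0]},
    {"gripper":0,"travel":[20.4,-31.3,5],"rotation":[0,0,0]},
    {"gripper":0,"travel":[20.4,-31.3,5],"rotation":[0,0,0]},
    {"gripper":0,"travel":[20.4,-31.3,5],"rotation":[0,0,0]},
    {"gripper":0,"travel":[0,0,0],"rotation":[0,0,0]},
    {"gripper":0,"travel":[0,0,0],"rotation":[0,0,0]},
  ],
)

```text
t: 1.43
tcp_pos: [0.4376, -0.1392, 0.1709]
tool_rot: [0.994, 0.108, -0.001, -0.0]
force: [-0.1, 0.3, -0.4]
finger_gap: -0.003
```

Run:
```python
from h import *
s=manip.sense(); print(s['t'],s['tcp_pos'],s['tool_rot'],s['finger_gap'],s['force'])
im,c=snap('wrist','w1'); print(c); import json; json.dump({k:np.array(v).tolist() for k,v in c.items()},open('w1.json','w'))
```

```text
1.4333 [ 0.43760095 -0.13917513  0.17088116] [ 9.94133213e-01  1.08159802e-01 -6.49830851e-04 -4.35281608e-04] -0.002865489073643115 [-0.14682562  0.27668452 -0.36297964]
{'fx': 341.6237264365821, 'fy': 341.6237264365821, 'cx': 273.8321768388592, 'cy': 214.81562035910662, 'k1': -0.04886829467271704, 'cam_to_world': array([[ 2.14436396e-01, -9.40522403e-01, -2.63504539e-01,
         5.04031040e-01],
       [-9.76737841e-01, -2.06615616e-01, -5.73862093e-02,
        -1.24289601e-01],
       [-4.71137087e-04,  2.69680546e-01, -9.62949729e-01,
         3.12364013e-01],
       [ 0.00000000e+00,  0.00000000e+00,  0.00000000e+00,
         1.00000000e+00]])}
```

View pics/w1.png

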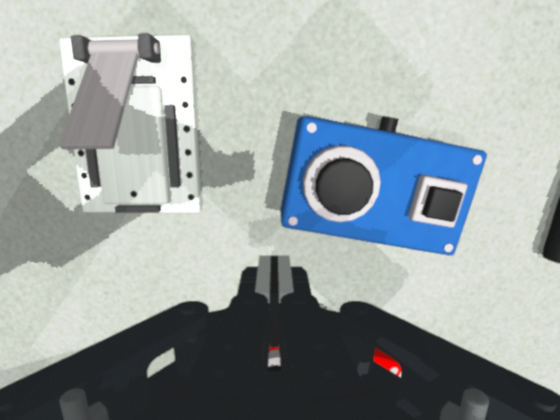

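The wrist view shows the jig at left, corners (60,38), (190,36), (200,211) and (80,212). Its bar tip is at (89,147), the start button is at (344,185), and the stop key is at (442,204). The moves fell short of the commanded travel, so I refine the positions.

Run:
```python
from h import *
import json; c={k:np.array(v) for k,v in json.load(open('w1.json')).items()}
P=np.array([at(c,u,v,.012)[:2] for u,v in [(60,38),(190,36),(200,211),(80,212)]])
x=(P[0]+P[1]-P[2]-P[3])/2;print('jig',P.mean(0),np.linalg.norm(x),np.arctan2(x[1],x[0]))
ya=np.arctan2(x[1],x[0]); ya=0.21; e=np.array([np.cos(ya),np.sin(ya)]); H=P.mean(0)+.062*e; print('hinge',H)
# bar angle from tip
best=min(np.arange(.5,1,.01),key=lambda a:np.linalg.norm(proj(c,np.r_[H-e*(.095*np.cos(a)+.0025*np.sin(a)*1),.0265+.095*np.sin(a)+.0025*np.cos(a)])-[89,147]))
print('angle',best,proj(c,np.r_[H-e*(.095*np.cos(best)),.0265+.095*np.sin(best)]))
print('start',at(c,344,185,.074),'stop',at(c,442,204,.068))
Q=np.array([at(c,u,v,.05)[:2] for u,v in [(300,116),(486,150),(455,254),(283,226)]]);print('stbox',Q.mean(0))
p=manip.sense()['tcp_pos']; d=H-.045*e-p[:2]; q=manip.sense()['tool_rot']; ps=2*np.arctan2(q[1],q[0]); print(ps, H-.045*e, d@[np.cos(ps),np.sin(ps)], d@[np.sin(ps),-np.cos(ps)])
```

```text
jig [ 0.47060119 -0.00592726] 0.14741391622547556 0.2050862977526913
hinge [0.53123911 0.00699725]
angle 0.7200000000000002 [ 86.1 147.3]
start [ 0.4709171  -0.18237261  0.074     ] stop [ 0.47222288 -0.25944406  0.068     ]
stbox [ 0.471268  -0.2189711]
0.21443714997759075 [ 0.48722772 -0.00238344] 0.07776086719112651 -0.12469777355919931
```

Call:
send_rows(
  motion=[
    {"gripper":0,"travel":[13,-21,5],"rotation":[0,0,0]},
    {"gripper":0,"travel":[13,-21,5],"rotation":[0,0,0]},
    {"gripper":0,"travel":[13,-21,5],"rotation":[0,0,0]},
    {"gripper":0,"travel":[13,-21,5],"rotation":[0,0,0]},
    {"gripper":0,"travel":[13,-21,10],"rotation":[0,0,0]},
    {"gripper":0,"travel":[13,-20,15],"rotation":[0,0,0]},
    {"gripper":0,"travel":[0,0,15],"rotation":[0,0,0]},
    {"gripper":0,"travel":[0,0,15],"rotation":[0,0,0]},
    {"gripper":0,"travel":[0,0,0],"rotation":[0,0,0]},
    {"gripper":0,"travel":[0,0,0],"rotation":[0,0,0]},
  ],
)

```text
t: 2.32
tcp_pos: [0.4875, -0.0041, 0.0959]
tool_rot: [0.995, 0.105, -0.001, -0.0]
force: [0.6, -0.5, -0.0]
finger_gap: 0.002
```

Call:
send_rows(
  motion=[
    {"gripper":0,"travel":[0,0,6],"rotation":[0,0,0]},
    {"gripper":0,"travel":[0,0,6],"rotation":[0,0,0]},
    {"gripper":0,"travel":[0,0,6],"rotation":[0,0,0]},
    {"gripper":0,"travel":[0,0,6],"rotation":[0,0,0]},
    {"gripper":0,"travel":[0,0,6],"rotation":[0,0,0]},
    {"gripper":0,"travel":[0,0,6],"rotation":[0,0,0]},
    {"gripper":0,"travel":[0,0,6],"rotation":[0,0,0]},
    {"gripper":0,"travel":[0,0,6],"rotation":[0,0,0]},
    {"gripper":0,"travel":[0,0,6],"rotation":[0,0,0]},
    {"gripper":0,"travel":[0,0,6],"rotation":[0,0,0]},
  ],
)

```text
t: 3.15
tcp_pos: [0.487, -0.0026, 0.0356]
tool_rot: [0.994, 0.106, -0.001, -0.0]
force: [-1.5, -0.6, 2.8]
finger_gap: 0.002
```

Call:
send_rows(
  motion=[
    {"gripper":0,"travel":[0,0,3],"rotation":[0,0,0]},
    {"gripper":0,"travel":[0,0,3],"rotation":[0,0,0]},
    {"gripper":0,"travel":[0,0,1],"rotation":[0,0,0]},
    {"gripper":0,"travel":[0,0,1],"rotation":[0,0,0]},
  ],
)

```text
t: 3.48
tcp_pos: [0.4869, -0.0026, 0.0289]
tool_rot: [0.994, 0.106, -0.001, -0.0]
force: [-3.9, -0.2, 19.7]
finger_gap: 0.003
```

Call:
send_rows(
  motion=[
    {"gripper":0,"travel":[0,0,-10],"rotation":[0,0,0]},
    {"gripper":0,"travel":[0,0,-25],"rotation":[0,0,0]},
    {"gripper":0,"travel":[0,0,-25],"rotation":[0,0,0]},
    {"gripper":0,"travel":[0,0,-25],"rotation":[0,0,0]},
    {"gripper":0,"travel":[-3,-23,-20],"rotation":[0,0,0]},
    {"gripper":0,"travel":[-3,-23,-20],"rotation":[0,0,0]},
    {"gripper":0,"travel":[-3,-23,-15],"rotation":[0,0,0]},
    {"gripper":0,"travel":[-3,-23,0],"rotation":[0,0,0]},
    {"gripper":0,"travel":[-3,-23,0],"rotation":[0,0,0]},
    {"gripper":0,"travel":[-3,-23,0],"rotation":[0,0,0]},
    {"gripper":0,"travel":[0,0,0],"rotation":[0,0,0]},
    {"gripper":0,"travel":[0,0,0],"rotation":[0,0,0]},
  ],
)

```text
t: 4.48
tcp_pos: [0.441, 0.1293, 0.1687]
tool_rot: [0.994, 0.107, 0.001, 0.0]
force: [0.0, -1.1, 0.3]
finger_gap: 0.004
```

Run:
```python
from h import *
s=manip.sense(); print(s['t'],s['tcp_pos'],s['force'])
im,c=snap('wrist','w2'); import json; json.dump({k:np.array(v).tolist() for k,v in c.items()},open('w2.json','w'))
```

```text
4.4833 [0.44103502 0.12926513 0.16871971] [ 0.04813653 -1.12907599  0.28981673]
```

View pics/w2.png

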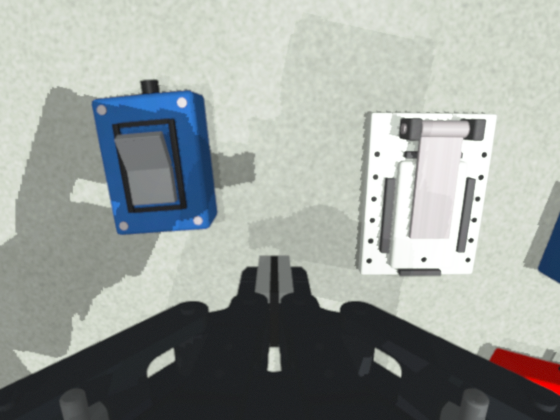

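The bar lies level over the case, with its tip at (430,240). The switch box screws are at (101,110), (182,102), (198,220) and (123,226), and its far half is clearly raised.

Run:
```python
from h import *
import json; c={k:np.array(v) for k,v in json.load(open('w2.json')).items()}
P=np.array([at(c,u,v,.045)[:2] for u,v in [(101,110),(182,102),(198,220),(123,226)]])
x=(P[0]+P[1]-P[2]-P[3])/2;ya=np.arctan2(x[1],x[0]);m=P.mean(0);print(m,np.linalg.norm(x),ya)
e=np.array([np.cos(ya),np.sin(ya)])
# pad: local 20 out at .44
a=.44; pad=np.r_[m+e*(.020*np.cos(a)-.004*np.sin(a)),.049+.02*np.sin(a)+.004*np.cos(a)]
end=np.r_[m+e*(.028*np.cos(a)-.004*np.sin(a)),.049+.028*np.sin(a)+.004*np.cos(a)]
print('pad',pad,proj(c,pad),'end',proj(c,end),'pivot',proj(c,np.r_[m,.053]))
s=manip.sense();p=s['tcp_pos'];q=s['tool_rot']; ps=2*np.arctan2(q[1],q[0])
d=m+e*.020-p[:2]; print(ps,m+e*.020,d@[np.cos(ps),np.sin(ps)],d@[np.sin(ps),-np.cos(ps)])
b=json.load(open('w2.json'))
for n,a in (('tip',0),): print(proj(c,np.r_[np.array([.5312,.007])-.095*np.array([.978,.2085]),.029]))
```

```text
[0.45284174 0.23037794] 0.09182931794384867 0.2873034341659538
pad [0.46856116 0.23502269 0.0611378 ] [139.5 147.3] end [136.  137.4] pivot [147.2 168.3]
0.2132827954604411 [0.47202196 0.23604528] 0.05250287730682941 -0.09861934654984995
[430.8 239.4]
```

Call:
send_rows(
  motion=[
    {"gripper":0,"travel":[13,-24.5,0],"rotation":[0,0,0]},
    {"gripper":0,"travel":[13,-24.5,10],"rotation":[0,0,0]},
    {"gripper":0,"travel":[13,-24.5,10],"rotation":[0,0,0]},
    {"gripper":0,"travel":[13,-24.5,16],"rotation":[0,0,0]},
    {"gripper":0,"travel":[0,0,18],"rotation":[0,0,-4]},
    {"gripper":0,"travel":[0,0,18],"rotation":[0,0,0]},
    {"gripper":0,"travel":[0,0,12],"rotation":[0,0,0]},
    {"gripper":0,"travel":[0,0,0],"rotation":[0,0,0]},
    {"gripper":0,"travel":[0,0,0],"rotation":[0,0,0]},
  ],
)

```text
t: 5.28
tcp_pos: [0.4717, 0.2342, 0.0837]
tool_rot: [0.99, 0.14, -0.001, 0.0]
force: [-0.4, 0.4, -0.3]
finger_gap: 0.0
```

Call:
send_rows(
  motion=[
    {"gripper":0,"travel":[0,0,4],"rotation":[0,0,0]},
    {"gripper":0,"travel":[0,0,4],"rotation":[0,0,0]},
    {"gripper":0,"travel":[0,0,4],"rotation":[0,0,0]},
    {"gripper":0,"travel":[0,0,4],"rotation":[0,0,0]},
    {"gripper":0,"travel":[0,0,4],"rotation":[0,0,0]},
    {"gripper":0,"travel":[0,0,4],"rotation":[0,0,0]},
    {"gripper":0,"travel":[0,0,3],"rotation":[0,0,0]},
    {"gripper":0,"travel":[0,0,0],"rotation":[0,0,0]},
  ],
)

```text
t: 5.95
tcp_pos: [0.4727, 0.2355, 0.0574]
tool_rot: [0.99, 0.14, 0.001, -0.0]
force: [2.8, 0.4, 2.5]
finger_gap: -0.003
```

Call:
send_rows(
  motion=[
    {"gripper":0,"travel":[0,0,2],"rotation":[0,0,0]},
    {"gripper":0,"travel":[0,0,2],"rotation":[0,0,0]},
    {"gripper":0,"travel":[0,0,1],"rotation":[0,0,0]},
    {"gripper":0,"travel":[0,0,0],"rotation":[0,0,0]},
  ],
)

```text
t: 6.28
tcp_pos: [0.4719, 0.2353, 0.053]
tool_rot: [0.99, 0.14, 0.001, -0.0]
force: [1.7, 0.7, 7.9]
finger_gap: -0.006
```

Call:
send_rows(
  motion=[
    {"gripper":0,"travel":[0,0,1],"rotation":[0,0,0]},
    {"gripper":0,"travel":[0,0,0],"rotation":[0,0,0]},
  ],
)

```text
t: 6.45
tcp_pos: [0.472, 0.2353, 0.0529]
tool_rot: [0.99, 0.141, 0.001, -0.0]
force: [0.1, 0.0, 15.2]
finger_gap: 0.0
```

Call:
send_rows(
  motion=[
    {"gripper":0,"travel":[0,0,-10],"rotation":[0,0,0]},
    {"gripper":0,"travel":[0,0,-25],"rotation":[0,0,0]},
    {"gripper":0,"travel":[0,0,-25],"rotation":[0,0,0]},
    {"gripper":0,"travel":[-14,23,-25],"rotation":[0,0,0]},
    {"gripper":0,"travel":[-14,23,-25],"rotation":[0,0,0]},
    {"gripper":0,"travel":[-14,23,0],"rotation":[0,0,4]},
    {"gripper":0,"travel":[-14,23,0],"rotation":[0,0,0]},
    {"gripper":0,"travel":[0,0,0],"rotation":[0,0,0]},
    {"gripper":0,"travel":[0,0,0],"rotation":[0,0,0]},
  ],
)

```text
t: 7.2
tcp_pos: [0.4388, 0.1309, 0.1608]
tool_rot: [0.995, 0.105, -0.002, -0.0]
force: [0.4, 0.6, -1.1]
finger_gap: -0.003
```

Run:
```python
from h import *
s=manip.sense(); p=s['tcp_pos'];q=s['tool_rot'];ps=2*np.arctan2(q[1],q[0]); print(s['t'],p,ps,s['force'])
d=np.array([.471,-.182])-p[:2]; print(d@[np.cos(ps),np.sin(ps)],d@[np.sin(ps),-np.cos(ps)])
snap('wrist','w3')
```

```text
7.2 [0.43881476 0.13086226 0.16084056] 0.20953572341416823 [ 0.44836567  0.61082907 -1.08088006]
-0.033595891526817856 0.31271392295353906
```

View pics/w3.png

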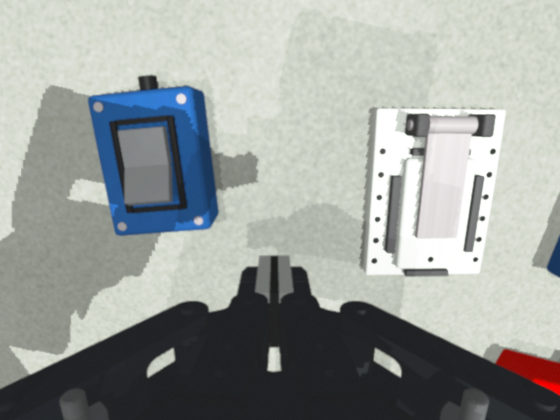

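The rocker has flipped: its far half is level and its near half at (148,187) is raised. The bar is still down. Next is the start button.

Call:
send_rows(
  motion=[
    {"gripper":0,"travel":[-2.8,26,0],"rotation":[0,0,0]},
    {"gripper":0,"travel":[-2.8,26,0],"rotation":[0,0,0]},
    {"gripper":0,"travel":[-2.8,26,0],"rotation":[0,0,0]},
    {"gripper":0,"travel":[-2.8,26,0],"rotation":[0,0,0]},
    {"gripper":0,"travel":[-2.8,26,0],"rotation":[0,0,0]},
    {"gripper":0,"travel":[-2.8,26,0],"rotation":[0,0,0]},
    {"gripper":0,"travel":[-2.8,26,0],"rotation":[0,0,0]},
    {"gripper":0,"travel":[-2.8,26,0],"rotation":[0,0,0]},
    {"gripper":0,"travel":[-2.8,26,0],"rotation":[0,0,0]},
    {"gripper":0,"travel":[-2.8,26,0],"rotation":[0,0,0]},
    {"gripper":0,"travel":[-2.8,26,0],"rotation":[0,0,0]},
    {"gripper":0,"travel":[-2.8,26,0],"rotation":[0,0,0]},
  ],
)

```text
t: 8.25
tcp_pos: [0.4743, -0.1803, 0.1606]
tool_rot: [0.994, 0.107, -0.001, -0.001]
force: [0.6, -0.6, -0.5]
finger_gap: -0.002
```

Call:
send_rows(
  motion=[
    {"gripper":0,"travel":[0,0,16],"rotation":[0,0,0]},
    {"gripper":0,"travel":[0,0,16],"rotation":[0,0,0]},
    {"gripper":0,"travel":[0,0,16],"rotation":[0,0,0]},
    {"gripper":0,"travel":[0,0,16],"rotation":[0,0,0]},
    {"gripper":0,"travel":[0,0,0],"rotation":[0,0,0]},
    {"gripper":0,"travel":[0,0,0],"rotation":[0,0,0]},
  ],
)

```text
t: 8.75
tcp_pos: [0.4737, -0.1791, 0.0962]
tool_rot: [0.994, 0.106, -0.001, -0.001]
force: [-0.7, -0.0, -0.3]
finger_gap: 0.001
```

Call:
send_rows(
  motion=[
    {"gripper":0,"travel":[-3,2.5,5],"rotation":[0,0,0]},
    {"gripper":0,"travel":[0,0,5],"rotation":[0,0,0]},
    {"gripper":0,"travel":[0,0,5],"rotation":[0,0,0]},
    {"gripper":0,"travel":[0,0,4],"rotation":[0,0,0]},
    {"gripper":0,"travel":[0,0,3],"rotation":[0,0,0]},
    {"gripper":0,"travel":[0,0,3],"rotation":[0,0,0]},
    {"gripper":0,"travel":[0,0,3],"rotation":[0,0,0]},
    {"gripper":0,"travel":[0,0,2],"rotation":[0,0,0]},
    {"gripper":0,"travel":[0,0,1],"rotation":[0,0,0]},
    {"gripper":0,"travel":[0,0,0],"rotation":[0,0,0]},
  ],
)

```text
t: 9.58
tcp_pos: [0.4716, -0.1834, 0.0665]
tool_rot: [0.994, 0.106, 0.0, 0.0]
force: [-0.4, -0.3, 5.7]
finger_gap: 0.002
```

Call:
send_rows(
  motion=[
    {"gripper":0,"travel":[0,0,1],"rotation":[0,0,0]},
    {"gripper":0,"travel":[0,0,1],"rotation":[0,0,0]},
    {"gripper":0,"travel":[0,0,0],"rotation":[0,0,0]},
  ],
)

```text
t: 9.83
tcp_pos: [0.4716, -0.1835, 0.0659]
tool_rot: [0.994, 0.106, 0.0, 0.0]
force: [-2.3, 1.8, 14.9]
finger_gap: 0.001
```

Force jumped to 15 N at z = 0.066, so the button is fully in. I lift off and check.

Call:
send_rows(
  motion=[
    {"gripper":0,"travel":[0,0,-8],"rotation":[0,0,0]},
    {"gripper":0,"travel":[0,0,-20],"rotation":[0,0,0]},
    {"gripper":0,"travel":[0,0,-25],"rotation":[0,0,0]},
    {"gripper":0,"travel":[0,0,-25],"rotation":[0,0,0]},
    {"gripper":0,"travel":[-10,-10,-25],"rotation":[0,0,0]},
    {"gripper":0,"travel":[-10,-20,-25],"rotation":[0,0,0]},
    {"gripper":0,"travel":[-10,-20,0],"rotation":[0,0,0]},
    {"gripper":0,"travel":[0,0,0],"rotation":[0,0,0]},
    {"gripper":0,"travel":[0,0,0],"rotation":[0,0,0]},
  ],
)

```text
t: 10.58
tcp_pos: [0.4312, -0.1402, 0.1926]
tool_rot: [0.994, 0.106, 0.0, 0.0]
force: [0.6, -0.1, -0.0]
finger_gap: -0.001
```

Run:
```python
from h import *
s=manip.sense(); print(s['t'],s['tcp_pos'],s['force'])
a,_=snap('wrist','w4'); b,_=snap('scene','sc4')
cv2.imwrite('pics/both.png',np.hstack([cv2.resize(cv2.imread('pics/'+f),(400,300),interpolation=cv2.INTER_AREA) for f in('w4.png','sc4.png')]))
```

```text
10.5833 [ 0.4311593  -0.14015635  0.19255687] [ 0.55099081 -0.12872752 -0.04422623]
```

View pics/both.png

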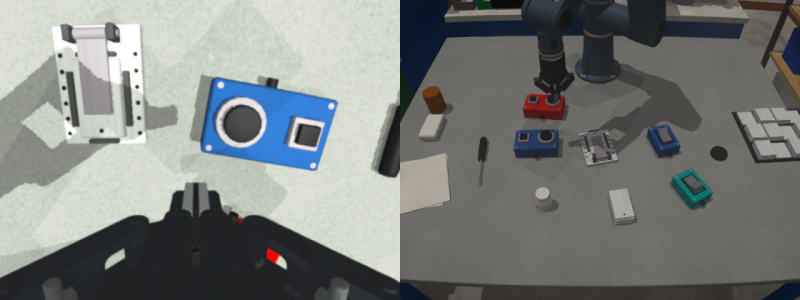

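The bar is down at (95,85), the start button is back up at (240,122), and the loose things are where they were. The arm is clear of everything, so I hand in.

```bash
python3 -c "
from station import manip; print(manip.sign_off())"
```

```text
the job is handed in; nothing more can be done
None
```

The marking station has been set going and the job is handed in after about 10.7 s. I did all three presses with closed fingers, in the order asked:

1. **Hold-down bar:** I pushed it down to its stop at 29 mm, reaching about 20 N. A wrist picture afterwards shows it level, with its tip where a fully closed bar should be.
2. **Rocker on the blue switch box:** I pushed the raised far half level, to 53 mm and about 15 N. A later picture shows it has stayed over, with the near half now standing up.
3. **Start button on the blue start box:** I pressed it fully in, to 66 mm, where the force rose from 6 to 15 N. I then let it go, and in the final picture it looks back up. I judged that by eye and did not measure its height.

In the last views the case is in the jig, the loose things look unmoved and the arm is clear. I kept off the stop key, the turquoise box and the red box throughout. No check failed or disagreed. The only deviation was the first long move, which stopped about 15 cm short, so I measured again from there and corrected it.

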